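Weigh the blue specimen carrier on the spring scale

ROBOT

A 6-joint arm with a two-finger parallel gripper is mounted at the origin on the work surface. World frame = base frame: x ahead of the robot, y to its left, z up, the work surface at z = 0. Lengths are in mm, angles in rad, forces in N, time in s.
With the tool pointing down it reaches from about 325 to 900 mm from the base axis. Payload 6.1 kg.
Tool frame: the origin (TCP) lies at the very end of the fingers, on their centre line; the grasp point (between the pads) lies 19 mm behind it; z points along the fingers, y is the line along which they close (so a half turn about z gives the same grasp; the last joint's range is limited). The gripper opens to 87 mm and grips with 3 to 60 N. Pads are 19 mm wide; open, the fingers measure 117 mm over their backs; the gripper's body (75 mm by 190 mm) begins 51 mm behind the grasp point.
Start: joints at [-1.464, 0.22, 1.526, -0, 1.395, -0.126], TCP at [144.183, -608.134, 193.438] pointing down, gripper open.
Joint ranges: [-2.98, 2.98], [-0.91, 2.08], [0.09, 2.57], [-1.24, 4.39], [0.2, 2.65], [-2.68, 2.68]. Speed limits (rad/s): [2.57, 2.57, 3.01, 3.14, 3.14, 3.14].

INTERFACE

Orientations are given as a unit quaternion [x, y, z, w].
In Python, from cell import manip gives the robot as it stands.
- The arm moves only by the tool move_arm, never from a script. Its argument "increments" is a list of rows, each a list of 2 entries, a list of its own where there are three numbers: the shift along the tool's x, y, z in m, then the turn about the tool's z in rad. A call has 1 to 20 rows; each row is the pose to reach, as a shift and turn from the pose commanded when the call began, along the tool's axes at that moment; what a row does not reach only later rows make up. A row lasts 1/8 s, in which the tool goes at most 62.5 mm and 10.7 degrees, less where a joint would pass 70% of its speed; a pose out of reach is approached as far as the arm can. A call with a gripper value outside its range is refused whole. "claw" is the opening, from 0 (shut) to 1 (fully open), set as the call begins (left out, the last holds). The fingers move at their own pace and stop on an object; "squeeze" is the grip in N (left out, the last holds). Time passes only in rows, so rows that repeat a pose let the fingers close. It gives the time, the measured TCP pose, the force, the opening and the grip force at its end, in the units of the state.
- manip.get_obs(): the state, without advancing time (a new reading comes with each control period).
- manip.camera(name): name is "side" or "top" or "wrist"; returns a dict with "image" (480x640x3 uint8, red, green, blue), "fovy" (degrees; the focal length in pixels is half the picture's height over the tangent of half this angle, whatever the lens; pixels are square), "cx", "cy" (the principal point, pixels), "rvec" (rotation vector, rad) and "tvec" (3), from world to camera coordinates, as OpenCV has them; the wrist camera has in their place "mount" (4x4, takes a point from camera to tool coordinates, whose origin is the TCP and whose axes are the flange's). Camera axes: x right, y down, z forward; pixel columns grow to the right and rows downward; lengths in mm; the calibration is good to about 2 mm. The wrist camera is an equidistant fisheye: a pixel r from the principal point sees the ray r / f radians off the axis. A picture is of the moment at which its call begins: read the wrist's pose just before it. There is no depth.
- manip.finish_job(): hands the job in; it is judged then, once.
Trained networks look in a picture, given as the dict that the camera call returned (one of the last four; its "shot" number tells which), for a name from the list of things; names that differ only in an ending like _2 or _b are one class to them, and where a whole thing is asked for, a point or a joint stands for the part that bears it (a point fixed in the world has none). Each returns a list of dicts, best first, with "score" (0 to 1); they miss things now and then, are a little off and sometimes report something else, mostly with a low value. They report only what shows in the picture. A call takes as long as a camera call. They do not tell look-alikes from the thing itself.
- manip.regions_of(label, picture): "region" (480x640 bool, what is visible of it) and "rect" ([left, top, width, height] as shares, 0 to 1, of the picture: columns of its width, rows of its height, round what is visible of it).
- manip.spot_point(label, picture): "at" ([column, row] as shares, 0 to 1, of the picture: columns of its width, rows of its height: a listed point, or the origin of a listed thing).
The state is a dict: "clock": time; "joint_pos": joint angles; "qd": joint speeds; "tau": joint torques, N m; "tool_pos": TCP position; "tool_rot": TCP orientation; "ft_force": force on the tool from outside, world axes, zero at the start; "wrist_torque": the same for the moment, N m; "opening": finger opening in mm; "finger_force": force on a finger pad.
Only numpy, scipy, OpenCV 4.12 (cv2) and the standard library are available. Lean on these libraries where they do the work, as an engineer would, in place of code of your own. Each camera call takes 0.05 s, during which the arm holds its last target. There are 200 camera calls.

TASK

Pick up the specimen carrier with the blue grip, hang its bail in the V of the spring scale's hook, and let it down slowly until the scale carries all of its weight, so that the pointer creeps down and neither drops nor springs back when you let go, and is never forced into the red. Leave the carrier hanging still and upright, free of the gripper and of the bench, with the pointer settled, and leave the green carrier and everything else on the bench where they are.

Things in the scene. Friction and masses are not known exactly. Their poses are not given: they have to be found in the camera images.
- blue_carrier: TO BE WEIGHED: carrier: steel tray 80 (x) x 100 (y) x 45 mm with four blue-lidded pots to 53 mm; rigid bail with uprights at the y ends and a round bar 7 mm thick, 95 long along y, axis 115 mm up; on mid-bar an upright blue grip block 14 (y) x 24 (x) mm, 118 to 173 mm up. Window under the bar: 58 mm high, open along x. Origin: centre of underside, z up. Mass unknown, 0.3 to 0.95 kg.
- blue_carrier_grip (a point): where to hold the blue grip block from above, fingers closing along the carrier's y axis: on its centre line, 152 mm above the underside, 21 mm below its top; fingertips 19 mm lower still clear the bar and the hook
- blue_carrier_bail (a point): middle of the blue carrier's bail bar, on the bar's axis, 115 mm above the underside, 37 mm below the grip point
- green_carrier: The other carrier: steel tray 80 (x) x 100 (y) x 45 mm with four green-lidded pots to 53 mm; rigid bail with uprights at the y ends and a round bar 7 mm thick, 95 long along y, axis 115 mm up; on mid-bar an upright green grip block 14 (y) x 24 (x) mm, 118 to 173 mm up. Window under the bar: 58 mm high, open along x. Origin: centre of underside, z up. Not to be moved.
- scale: spring scale fixed to the bench: grey base 150 (x) x 160 x 12 mm, blue pillar 36 x 40 mm, 318 mm tall, white tick strips on its y sides. The hook's arm leaves the pillar along the scale's -x axis. Origin: centre of the base's underside, on the pillar's axis. Scale and hook must never be pushed with more than 18 N in all
- hook_seat (a point): where the bail bar's axis rests in the hook's V: 140 mm from the pillar axis along the scale's -x, 240 mm up when empty; sinks with the hook. Hook of 8 mm orange bar: level arm, then 45 degree V open upward, 44 mm wide; arm and free tip rise 16 mm above this point, underside 15 mm below. Enter the bail's window tip first, moving along the scale's +x, bar above the tip and along the scale's y
- hook (a joint): how far the sprung hook and red pointer have sunk, m: 0 empty, stop at 0.112; about 100 N/m, light damping; the carrier sinks it 0.029 to 0.094. The red mark at 0.106 must never be reached. The pointer must never move faster than 0.045 m/s up or down (lower at under 0.02 m/s): it jumps if let go while the gripper still bears, or presses, over 0.35 N
- tumbler: bystander: clear glass tumbler, 68 mm across, 95 mm tall; origin centre of underside
- tumbler2: bystander: a second clear glass tumbler, the same
- stain_bottle: bystander: amber glass bottle, 60 mm across, 150 mm tall; origin centre of underside
- jar: bystander: glass jar with black lid, 60 mm across, 75 mm tall; origin centre of underside
- slide_box: bystander: yellow plastic slide box 100 x 180 x 40 mm; origin centre of underside
Things that resemble listed ones, but are neither listed nor needed, are in the scene too. What is shaped like the blue_carrier but orange or purple is not meant.

How it is judged (in metres and radians):
On the way, in this order (a step that is already met when the one before it is completed fails the run):
1. the blue carrier is lifted clear of the bench (underside above 30 mm) with the scale still unloaded (pointer under 5 mm) (height (world z) of blue_carrier above 0.03 m and value of joint hook below 0.005 m), for 0.2 s.
2. the bail bears on the hook while the gripper still holds the carrier: pointer past 15 mm, bar within 20 mm of the seat, fingers on the carrier (value of joint hook above 0.015 m and distance between blue_carrier_bail and hook_seat below 0.02 m and contact force between the fingers and blue_carrier above 0.5 N), for 0.2 s.
At the end, for the whole second after the job is handed in: The blue carrier hangs free by its bail in the hook's V (bar middle within 12 mm of the seat), off the bench, upright within 0.15 rad, nearly still (30 mm/s, 0.4 rad/s), pointer past 22 mm and settled (6 mm/s), gripper off; green carrier and bystanders within 20 mm of their starts (distance between blue_carrier_bail and hook_seat below 0.012 m and value of joint hook above 0.022 m and velocity of joint hook between -0.006 and 0.006 m/s and linear speed of blue_carrier below 0.03 m/s and angular speed of blue_carrier below 0.4 rad/s and angle between blue_carrier's own z axis and vertical below 0.15 rad and height (world z) of blue_carrier above 0.014 m and contact force between blue_carrier and the fingers below 0.05 N and distance of each of tumbler, tumbler2, stain_bottle, jar, slide_box, green_carrier from where it was at the start of the episode below 0.02 m); the robot touches nothing.
It fails at once if the pointer moves faster than 0.045 m/s, down or up (load dropped on, or let go before it was carried or while pressed down) (velocity of joint hook above 0.045 m/s or velocity of joint hook below -0.045 m/s).
It fails at once if the pointer is forced to the red mark at 106 mm (value of joint hook above 0.106 m).
It fails at once if the scale or its hook is pushed with more than 18 N (contact force between scale and anything else above 18 N).
It fails at once if the green carrier or a bystander is moved by more than 20 mm (distance of any of tumbler, tumbler2, stain_bottle, jar, slide_box, green_carrier from where it was at the start of the episode above 0.02 m).
It also fails if it takes over 72 s, if anything falls off the work surface, if the arm or the gripper's body presses on something with over 40 N, if the wrist force passes 120 N, or if a joint passes its speed limit or range.

## Working session

There is one attempt and no reset: what is moved stays moved. The work goes in short steps, Python scripts to look and compute and a tool call to move; the robot and the scene stay as the last step left them, time stands still between calls to the robot, and variables do not carry over. Pictures are saved under pics/ and viewed, at most 10 in all, crops included, and the job is handed in when it is done.

Besides the shell and the picture viewer there is one more tool, called by a JSON object that holds its "api" and its "payload". move_arm: Moves the arm, as the interface text tells. Its arguments: {"type":"object","properties":{"increments":{"type":"array"},"claw":{"type":"number"},"squeeze":{"type":"number"}},"required":["increments"]}

```bash
mkdir -p pics; cat > h.py <<'E'
import numpy as np, cv2
from cell import manip
from scipy.spatial.transform import Rotation as R
def save(p,n): cv2.imwrite('pics/'+n+'.png',cv2.cvtColor(p['image'],cv2.COLOR_RGB2BGR))
def ray(p,uv,obs=None):
    f=240/np.tan(np.radians(p['fovy'])/2); d=(np.array(uv,float)-[p['cx'],p['cy']])/f
    if 'mount' in p:
        r=np.hypot(*d); v=np.r_[d/max(r,1e-9)*np.sin(r),np.cos(r)]
        M=np.array(p['mount']); Rt=R.from_quat(obs['tool_rot']).as_matrix()
        return Rt@M[:3,3]+obs['tool_pos'], Rt@M[:3,:3]@v
    Rm=cv2.Rodrigues(np.array(p['rvec'],float))[0]
    return -Rm.T@np.array(p['tvec'],float).ravel(), Rm.T@np.r_[d,1]
def atz(p,uv,z,obs=None):
    o,d=ray(p,uv,obs); return o+d*(z-o[2])/d[2]
def tri(rs):
    A=0;b=0
    for o,d in rs:
        d=d/np.linalg.norm(d);P=np.eye(3)-np.outer(d,d);A=A+P;b=b+P@o
    x=np.linalg.solve(A,b); return x,[np.linalg.norm((np.eye(3)-np.outer(d,d)/(d@d))@(x-o)) for o,d in rs]
def proj(p,X):
    f=240/np.tan(np.radians(p['fovy'])/2)
    c=cv2.Rodrigues(np.array(p['rvec'],float))[0]@np.array(X,float)+np.array(p['tvec'],float).ravel()
    return c[:2]/c[2]*f+[p['cx'],p['cy']]
E
python3 - <<'E'
from h import *
o=manip.get_obs();print({k:np.round(v,3).tolist() for k,v in o.items() if k in('clock','tool_pos','tool_rot','ft_force','opening')})
for n in ('top','side'):
    p=manip.camera(n);save(p,n+'0')
    print(n,ray(p,(320,240)))
    for l in ('blue_carrier','blue_carrier_grip','blue_carrier_bail','green_carrier','scale','hook_seat','tumbler','stain_bottle','jar','slide_box'):
        z={'blue_carrier_grip':152,'blue_carrier_bail':115,'hook_seat':240}.get(l,0)
        for q in manip.spot_point(l,p)[:4]:
            uv=np.array(q['at'])*[640,480]
            print(n,l,round(q['score'],2),uv.round(1),atz(p,uv,z).round(0)[:2])
E
```

```text
{'clock': 0.0, 'tool_pos': [144.094, -607.461, 192.326], 'tool_rot': [0.993, 0.116, -0.0, -0.001], 'ft_force': [-0.429, 0.339, -0.715], 'opening': 87.099}
top (array([ 366.86246602,  -73.87501668, 1294.52867789]), array([ 0.12384597,  0.01111524, -0.99226308]))
top blue_carrier 0.87 [443.3 222.4] [ 565. -350.]
top blue_carrier 0.75 [335.3 325.6] [329. -92.]
top blue_carrier 0.67 [416.2 377.1] [ 210. -274.]
top blue_carrier_grip 0.76 [455.7 207.6] [ 573. -345.]
top blue_carrier_grip 0.74 [428.3 387.8] [ 207. -274.]
top blue_carrier_grip 0.56 [339.5 325.3] [334. -98.]
top blue_carrier_bail 0.79 [453.7 218. ] [ 557. -348.]
top blue_carrier_bail 0.7 [336.2 327.7] [328. -92.]
top blue_carrier_bail 0.59 [350.8 259.3] [ 472. -126.]
top green_carrier 0.85 [354.4 260.1] [ 480. -139.]
top scale 0.74 [186.8 238.3] [538. 254.]
top hook_seat 0.92 [221.4 244.4] [493. 127.]
top tumbler 0.79 [291.2 148.5] [751.   6.]
top tumbler 0.71 [230.5 148.9] [752. 152.]
top stain_bottle 0.88 [338.8 140.1] [ 769. -108.]
top jar 0.69 [453.9 209. ] [ 597. -377.]
top jar 0.56 [417.5 318.9] [ 341. -281.]
top slide_
[... 364 characters left out ...]
ier_grip 0.58 [341.4 178.4] [ 567. -353.]
side blue_carrier_grip 0.53 [230.2 413.5] [458. 352.]
side blue_carrier_bail 0.76 [339.1 192.5] [ 570. -345.]
side green_carrier 0.76 [336.9 285.4] [ 489. -135.]
side green_carrier 0.34 [229.5 416.2] [530. 268.]
side scale 0.95 [230.9 413.8] [530. 263.]
side scale 0.22 [339.1 233. ] [ 563. -333.]
side hook_seat 0.7 [276.  268.6] [496. 124.]
side hook_seat 0.67 [228.3 268.4] [571. 155.]
side hook_seat 0.2 [338.7 192.4] [ 493. -150.]
side tumbler 0.74 [165.1 338.7] [752. 160.]
side stain_bottle 0.59 [225.4 267.5] [762. -91.]
side jar 0.9 [415.2 266.6] [ 342. -273.]
side jar 0.7 [276.5 266.7] [ 649. -142.]
side slide_box 0.62 [430.2 226.8] [ 350. -453.]
```

View pics/top0.png

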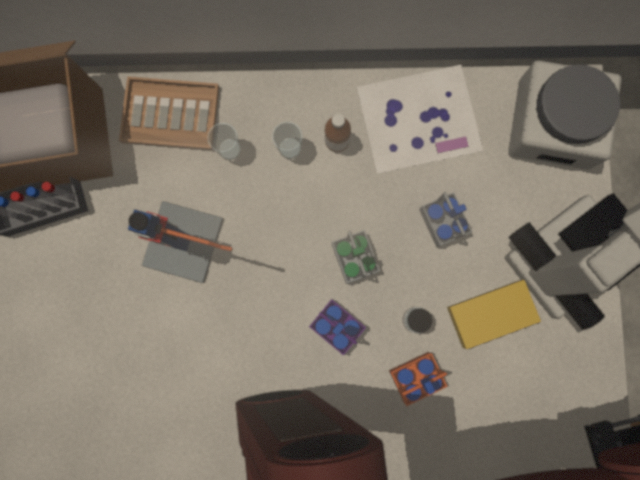

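View pics/side0.png

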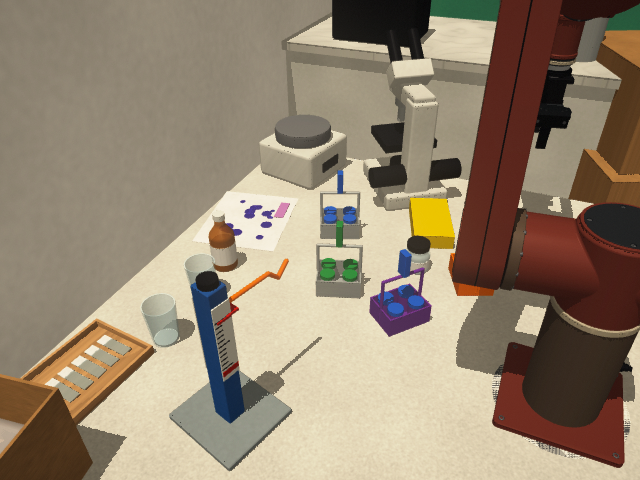

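The true blue carrier has the steel tray and sits at top (445,220), side (340,215). The purple one at top (340,325) and the orange one at top (418,377) are look-alikes. The scale base is at top (183,240), with its hook reaching to about (230,247).

```bash
python3 - <<'E'
from h import *
p=manip.camera('top');s=manip.camera('side')
def best(l,pic,near):
    L=[np.array(q['at'])*[640,480] for q in manip.spot_point(l,pic)]
    return min(L,key=lambda u:np.hypot(*(u-near))) if L else None
for l,a,b in (('blue_carrier',(443,222),(340,228)),('blue_carrier_grip',(456,208),(340,178)),('blue_carrier_bail',(453,215),(340,193)),('scale',(187,238),(231,414)),('hook_seat',(221,244),(276,268)),('green_carrier',(355,260),(338,285))):
    u,v=best(l,p,a),best(l,s,b)
    if u is not None and v is not None: print(l,u,v,[np.round(x,1) for x in tri([ray(p,u),ray(s,v)])])
for l in ('blue_carrier','green_carrier','scale'):
  for n,pic in (('top',p),('side',s)):
    for q in manip.regions_of(l,pic): print(n,l,round(q['score'],2),(np.array(q['rect'])*[640,480,640,480]).round(0))
c=s['image'][150:330,150:390];c2=p['image'][160:310,340:500]
cv2.imwrite('pics/c1.png',cv2.cvtColor(np.hstack([cv2.resize(c,(400,300),interpolation=2),cv2.resize(c2,(320,300),interpolation=2)]),4))
# bar ends in side at z=115
for e in ((322,193),(359,193)): print(atz(s,e,115))
o=manip.get_obs()
print(manip.camera('wrist')['mount'])
Rt=R.from_quat(o['tool_rot']).as_matrix()
for w in ((300,-400,340),(545,-350,340)): print(w,(Rt.T@(np.array(w)-o['tool_pos'])).round(0))
E
```

```text
blue_carrier [442.304 220.512] [337.024 229.488] [array([ 572.4, -347.6,   -1.1]), array([2.4, 2.4])]
blue_carrier_grip [451.904 208.608] [337.92 180.  ] [array([ 569.7, -336.2,  155.8]), array([0.4, 0.4])]
blue_carrier_bail [454.016 214.992] [339.968 191.904] [array([ 565.7, -348.5,  115.6]), array([2.5, 2.5])]
scale [182.912 240.72 ] [228.032 415.008] [array([533.8, 264.8,  -3.3]), array([1.4, 1.4])]
hook_seat [222.272 245.376] [276.288 269.28 ] [array([492.7, 125.7, 240.8]), array([1.6, 1.6])]
green_carrier [353.984 259.824] [337.28 286.8 ] [array([ 484.4, -137.2,   -4.7]), array([3.8, 3.8])]
top blue_carrier 0.92 [416. 192.  57.  54.]
top blue_carrier 0.87 [391. 352.  58.  56.]
top blue_carrier 0.79 [309. 300.  58.  53.]
side blue_carrier 0.89 [370. 250.  60.  85.]
side blue_carrier 0.6 [185. 256.  29.  27.]
side blue_carrier 0.59 [450. 255.  45.  41.]
side blue_carrier 0.56 [317. 168.  46.  70.]
top green_carrier 0.64 [331. 234.  50.  50.]
side green_carrier 0.94 [314. 221.  49.  77.]
top scale 0.58 [129. 202. 100.  84.]
side scale 0.72 [171. 258. 120. 213.]
[ 608.35605106 -326.57072016  115.        ]
[ 522.28200306 -362.36214047  115.        ]
[[ 4.10850065e-04 -9.70186152e-01 -2.42360602e-01  6.63765836e+01]
 [ 9.99999730e-01  5.46252235e-04 -4.91484173e-04  1.72793243e-01]
 [ 6.09221159e-04 -2.42360334e-01  9.70186115e-01 -1.90117628e+02]
 [ 0.00000000e+00  0.00000000e+00  0.00000000e+00  1.00000000e+00]]
(300, -400, 340) [ 200. -167. -147.]
(545, -350, 340) [ 450. -159. -147.]
```

View pics/c1.png

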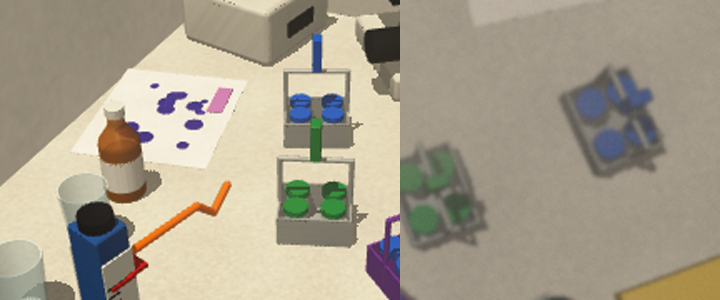

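The bar of the blue carrier runs at about 22.6° yaw, from side pixels (322,193) to (359,193). The V of the orange hook opens toward the camera's right at side (276,268). I'll move above the carrier.

{"api": "move_arm", "payload": {"increments": [[[0.02, -0.02, -0.05], -0.17], [[0.06, -0.05, -0.09], -0.34], [[0.11, -0.09, -0.12], -0.51], [[0.155, -0.13, -0.147], -0.68], [[0.2, -0.16, -0.147], -0.85], [[0.25, -0.16, -0.147], -1.02], [[0.3, -0.16, -0.147], -1.19], [[0.35, -0.16, -0.147], -1.36], [[0.4, -0.158, -0.147], -1.53], [[0.44, -0.156, -0.147], -1.66], [[0.472, -0.155, -0.147], -1.733], [[0.472, -0.155, -0.147], -1.733], [[0.472, -0.155, -0.147], -1.733]], "claw": 0.6}}

```text
clock: 3.78
tool_pos: [567.2, -348.6, 340.2]
tool_rot: [0.555, 0.832, -0.0, -0.0]
ft_force: [-0.3, -0.7, -0.7]
opening: 52.1
finger_force: 0.0
```

```bash
python3 - <<'E'
from h import *
o=manip.get_obs();p=manip.camera('wrist');save(p,'w1')
Rt=R.from_quat(o['tool_rot']).as_matrix();print(o['clock'],o['tool_pos'],Rt.round(3).tolist(),o['opening'],np.round(o['qd'],3))
for l,z in (('blue_carrier',0),('blue_carrier_grip',152),('blue_carrier_bail',115)):
    for q in manip.spot_point(l,p)[:3]:
        uv=np.array(q['at'])*[640,480];w=atz(p,uv,z,o);print(l,round(q['score'],2),uv.round(),w.round(1),(Rt.T@(w-o['tool_pos'])).round(1))
hsv=cv2.cvtColor(p['image'],cv2.COLOR_RGB2HSV)
E
```

```text
3.775 [ 567.16722801 -348.55543067  340.22820968] [[-0.384, 0.923, -0.001], [0.923, 0.384, 0.0], [0.0, -0.001, -1.0]] 52.12863666115069 [-0.014 -0.017  0.007  0.001 -0.001 -0.001]
blue_carrier 0.57 [125.  72.] [ 204.3 -273.4    0. ] [ 208.6 -305.9  340.5]
blue_carrier_grip 0.79 [324. 215.] [ 569.1 -345.9  152. ] [  1.6   2.9 188.2]
blue_carrier_bail 0.74 [88. 58.] [ 212.3 -273.1  115. ] [ 205.9 -298.5  225.5]
blue_carrier_bail 0.61 [326. 206.] [ 569.6 -342.3  115. ] [  4.7   4.8 225.2]
```

View pics/w1.png

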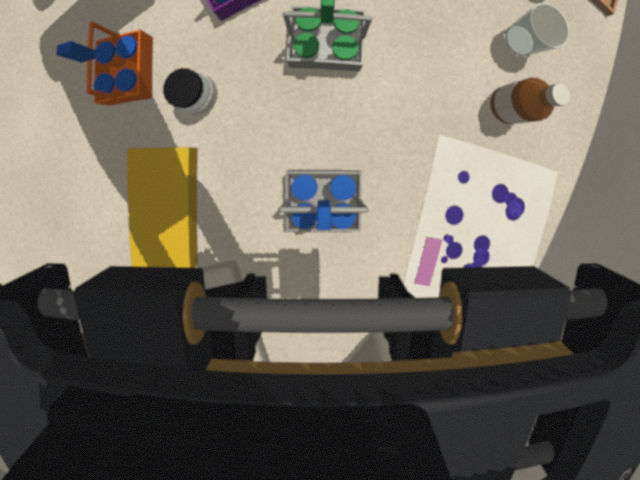

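The wrist view shows the bar level at (284–367, 209) and the grip at (325,215), about 3 mm off in tool x and y. I'll descend and grip.

{"api": "move_arm", "payload": {"increments": [[[0.003, 0.003, 0.03], 0], [[0.003, 0.003, 0.07], 0], [[0.003, 0.003, 0.11], 0], [[0.003, 0.003, 0.145], 0], [[0.003, 0.003, 0.175], 0], [[0.003, 0.003, 0.195], 0], [[0.003, 0.003, 0.207], 0], [[0.003, 0.003, 0.207], 0]]}}

```text
clock: 4.97
tool_pos: [569.0, -344.5, 133.1]
tool_rot: [0.555, 0.832, 0.0, -0.0]
ft_force: [-0.0, 0.1, 0.8]
opening: 51.9
finger_force: 0.0
```

```bash
python3 - <<'E'
from h import *
p=manip.camera('wrist');save(p,'w2')
E
```

```text
(no output)
```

View pics/w2.png

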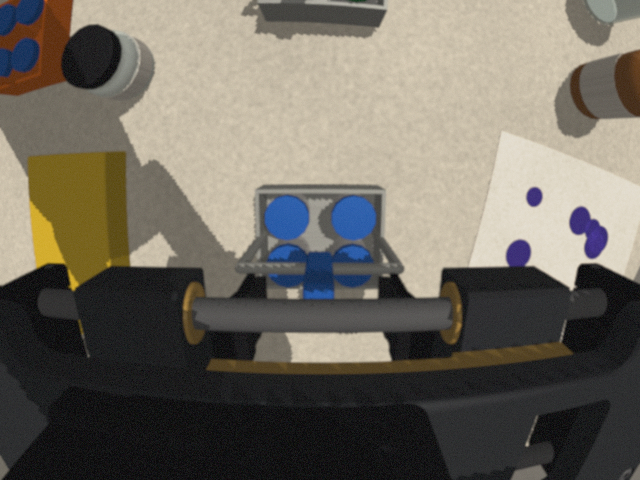

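```bash
python3 - <<'E'
from h import *
o=manip.get_obs();p=manip.camera('wrist');Rt=R.from_quat(o['tool_rot']).as_matrix()
for uv,z in (((240,266),115),((320,266),115),((402,266),115),((319,185),45)): print((Rt.T@(atz(p,uv,z,o)-o['tool_pos'])).round(1))
E
```

```text
[ -0.7 -48.6  19.1]
[-0.5 -0.6 19.2]
[-0.7 48.5 19.2]
[41.  -1.7 89.1]
```

{"api": "move_arm", "payload": {"increments": [[[0, 0, 0], 0], [[0, 0, 0], 0], [[0, 0, 0], 0], [[0, 0, 0], 0], [[0, 0, 0], 0], [[0, 0, 0], 0]], "claw": 0, "squeeze": 30}}

```text
clock: 5.82
tool_pos: [568.9, -344.7, 133.5]
tool_rot: [0.555, 0.832, -0.0, -0.0]
ft_force: [-1.4, -1.0, 0.2]
opening: 13.9
finger_force: 30.0
```

{"api": "move_arm", "payload": {"increments": [[[0, 0, -0.01], 0], [[0, 0, -0.03], 0], [[0, 0, -0.06], 0], [[0, 0, -0.1], 0], [[0, 0, -0.14], 0], [[0, 0, -0.175], 0], [[0, 0, -0.195], 0], [[0, 0, -0.2], 0], [[0, 0, -0.2], 0], [[0, 0, -0.2], 0]]}}

```text
clock: 7.08
tool_pos: [568.7, -344.0, 331.1]
tool_rot: [0.555, 0.832, 0.0, -0.002]
ft_force: [0.8, 0.5, -5.7]
opening: 13.9
finger_force: 30.0
```

```bash
python3 - <<'E'
from h import *
o=manip.get_obs();Rt=R.from_quat(o['tool_rot']).as_matrix()
print(o['ft_force'],o['wrist_torque'],o['finger_force'],o['tool_pos'])
print((Rt.T@(np.array([465,29.5,333])-o['tool_pos'])).round(1), Rt[:2,1], np.degrees(np.arctan2(Rt[1,1],Rt[0,1])))
E
```

```text
[ 0.76348801  0.50413292 -5.72069405] [ 0.06371506 -0.14324996 -0.00637848] 29.979553520679474 [ 568.71022419 -344.03770749  331.1125596 ]
[384.7  48.   -0.8] [0.92300524 0.3847834 ] 22.63033075149071
```

{"api": "move_arm", "payload": {"increments": [[[0.01, 0.001, 0], 0.02], [[0.035, 0.004, 0], 0.06], [[0.07, 0.009, 0], 0.12], [[0.11, 0.014, 0], 0.19], [[0.15, 0.019, 0], 0.26], [[0.19, 0.024, 0], 0.33], [[0.23, 0.029, 0], 0.4], [[0.27, 0.034, 0], 0.47], [[0.31, 0.039, 0], 0.54], [[0.345, 0.043, 0], 0.6], [[0.372, 0.046, 0], 0.65], [[0.385, 0.048, 0], 0.677], [[0.385, 0.048, 0], 0.677], [[0.385, 0.048, 0], 0.677]]}}

```text
clock: 8.82
tool_pos: [465.2, 29.0, 333.3]
tool_rot: [0.799, 0.601, -0.0, 0.0]
ft_force: [-0.7, 1.4, -6.1]
opening: 13.5
finger_force: 30.0
```

```bash
python3 - <<'E'
from h import *
o=manip.get_obs();w=manip.camera('wrist');save(w,'w3');p=manip.camera('top');s=manip.camera('side')
cv2.imwrite('pics/s3.png',cv2.cvtColor(cv2.resize(s['image'][120:440,120:440],(600,600),interpolation=2),4))
Rt=R.from_quat(o['tool_rot']).as_matrix();print(o['clock'],o['tool_pos'],o['ft_force'])
for l in ('hook_seat','blue_carrier_bail'):
  for n,q in (('w',w),('t',p),('s',s)):
    for d in manip.spot_point(l,q)[:2]:
        uv=np.array(d['at'])*[640,480];print(l,n,round(d['score'],2),uv.round(1),atz(q,uv,240 if l[0]=='h' else o['tool_pos'][2]-18,o).round(1))
E
```

```text
8.825 [465.23721916  29.03803221 333.28933834] [-0.68174804  1.35903351 -6.10227255]
hook_seat s 0.93 [271.7 270.2] [500.8 130.4 240. ]
hook_seat s 0.5 [339.1 290.5] [377.  133.8 240. ]
blue_carrier_bail w 0.87 [322.5 267.3] [465.9  28.3 315.3]
blue_carrier_bail w 0.63 [363.6 296.2] [484.7   3.6 315.3]
blue_carrier_bail t 0.8 [338.5 328.7] [332.7 -92.8 315.3]
blue_carrier_bail t 0.76 [425.5 385.5] [ 233.8 -240.6  315.3]
blue_carrier_bail s 0.87 [476.3 241.6] [192.5  23.9 315.3]
blue_carrier_bail s 0.76 [399.6 275.7] [277.7 150.1 315.3]
```

View pics/w3.png

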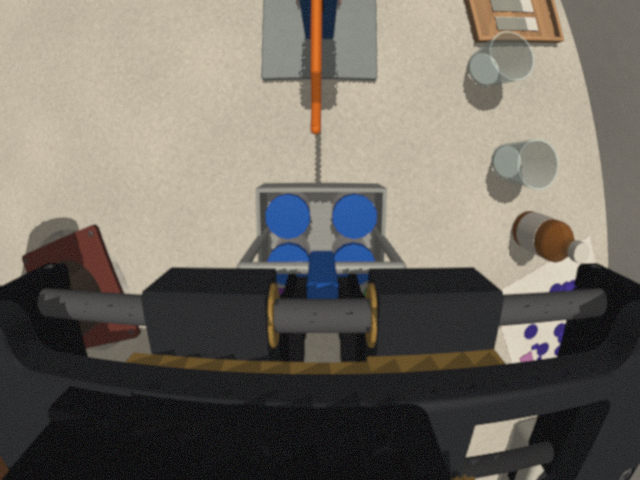

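View pics/s3.png

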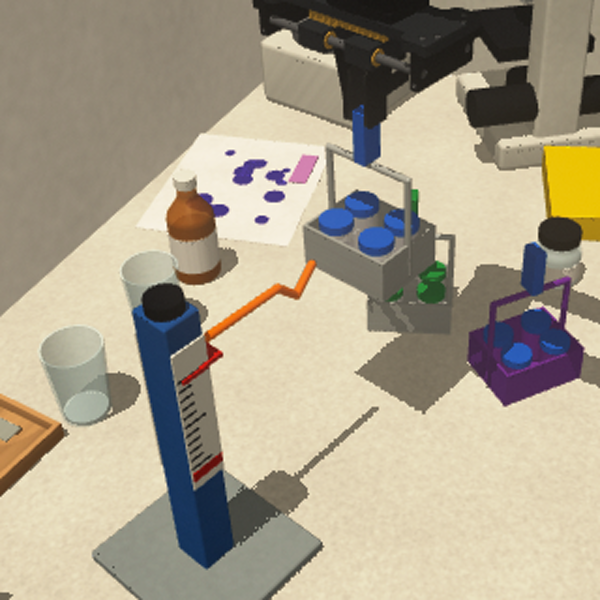

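```bash
python3 - <<'E'
from h import *
o=manip.get_obs();p=manip.camera('wrist');Rt=R.from_quat(o['tool_rot']).as_matrix()
for uv,z in (((316,132),255),((316,10),256),((262,78),12),((377,78),12),((320,78),12)): print((Rt.T@(atz(p,uv,z,o)-o['tool_pos'])).round(1),atz(p,uv,z,o).round(1))
print((Rt.T@(np.array([493,125.5,240])-o['tool_pos'])).round(1))
E
```

```text
[80.7 -3.8 78.4] [484.4 107.6 255. ]
[173.8  -3.9  77.4] [510.2 197.1 256. ]
[171.6 -81.7 321.4] [434.8 216.7  12. ]
[171.4  75.7 321.4] [586.  172.6  12. ]
[169.7  -2.2 321.4] [510.6 192.7  12. ]
[100.2  -0.5  93.4]
```

{"api": "move_arm", "payload": {"increments": [[[0, -0.001, 0.015], 0], [[0, -0.002, 0.035], 0], [[0, -0.003, 0.046], 0], [[0.01, -0.003, 0.048], 0], [[0.03, -0.003, 0.048], 0], [[0.05, -0.003, 0.048], 0], [[0.07, -0.003, 0.048], 0], [[0.088, -0.003, 0.048], 0], [[0.1, -0.003, 0.048], 0], [[0.104, -0.003, 0.048], 0], [[0.104, -0.003, 0.048], 0], [[0.104, -0.003, 0.048], 0]]}}

```text
clock: 10.82
tool_pos: [491.5, 129.5, 285.5]
tool_rot: [0.8, 0.6, -0.0, 0.0]
ft_force: [0.2, 0.7, -5.9]
opening: 13.6
finger_force: 30.0
```

```bash
python3 - <<'E'
from h import *
o=manip.get_obs();s=manip.camera('side');w=manip.camera('wrist')
a=cv2.resize(s['image'][170:370,180:340],(480,600),interpolation=2)
b=cv2.resize(w['image'][60:280,250:390],(300,471),interpolation=2)
b=np.vstack([b,np.zeros((129,300,3),np.uint8)])
cv2.imwrite('pics/s4.png',cv2.cvtColor(np.hstack([a,b]),4))
print(o['tool_pos'],o['ft_force'],o['clock'])
b=o['tool_pos']+np.array([0,0,-18.]);print('bar px side',proj(s,b),'seat est',[d['at'] for d in manip.spot_point('hook_seat',s)])
Rt=R.from_quat(o['tool_rot']).as_matrix()
print([proj(s,b+Rt@np.array(v)) for v in ([0,47.5,0],[0,-47.5,0])])
E
```

```text
[491.46278368 129.52748099 285.4519651 ] [ 0.20228808  0.68549734 -5.85007064] 10.825
bar px side [275.87224784 258.35176809] seat est [[0.4275, 0.5531]]
[array([255.6406041 , 247.52883948]), array([297.30086525, 269.81501841])]
```

View pics/s4.png

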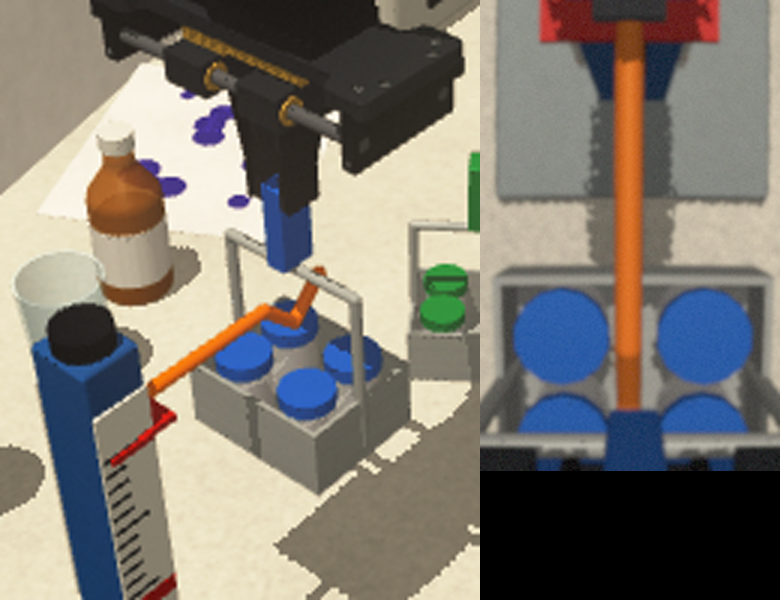

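The hook is inside the window. In the side view its arm corner is at (268,273), the V bottom at (278,276) and the tip at (287,260). I'll check the centring from these.

```bash
python3 - <<'E'
from h import *
o=manip.get_obs();s=manip.camera('side');Rt=R.from_quat(o['tool_rot']).as_matrix()
c,d=ray(s,(0,0))
# intersect rays with vertical plane through tool x axis, y offset 0
n=Rt[:,1]
for nm,uv in (('armcorner',(268.5,272.7)),('vbot',(278.2,275.8)),('tip',(287,260))):
    c,d=ray(s,uv);
    for dy in (0,-2): print(nm,dy,(Rt.T@(c+d*(((o['tool_pos']+n*dy-c)@n)/(d@n))-o['tool_pos'])).round(1))
E
```

```text
armcorner 0 [19.   0.  36.5]
armcorner -2 [20.9 -2.  34.3]
vbot 0 [-2.5  0.  57. ]
vbot -2 [-0.6 -2.  54.7]
tip 0 [-25.8  -0.   37.1]
tip -2 [-23.8  -2.   34.9]
```

{"api": "move_arm", "payload": {"increments": [[[-0.001, 0, 0.003], 0], [[-0.002, 0, 0.006], 0], [[-0.002, 0, 0.009], 0], [[-0.002, 0, 0.012], 0], [[-0.002, 0, 0.015], 0], [[-0.002, 0, 0.017], 0], [[-0.002, 0, 0.019], 0], [[-0.002, 0, 0.021], 0], [[-0.002, 0, 0.0225], 0], [[-0.002, 0, 0.024], 0], [[-0.002, 0, 0.0255], 0], [[-0.002, 0, 0.027], 0], [[-0.002, 0, 0.0285], 0], [[-0.002, 0, 0.03], 0], [[-0.002, 0, 0.0315], 0], [[-0.002, 0, 0.033], 0], [[-0.002, 0, 0.0345], 0], [[-0.002, 0, 0.036], 0], [[-0.002, 0, 0.036], 0], [[-0.002, 0, 0.036], 0]]}}

```text
clock: 13.52
tool_pos: [491.0, 128.2, 249.5]
tool_rot: [0.799, 0.601, 0.0, 0.0]
ft_force: [0.1, 0.5, -4.0]
opening: 13.4
finger_force: 30.0
```

```bash
python3 - <<'E'
from h import *
o=manip.get_obs();Rt=R.from_quat(o['tool_rot']).as_matrix()
print((Rt.T@o['ft_force']).round(2),(Rt.T@o['wrist_torque']).round(3),o['tool_pos'])
E
```

```text
[ 0.55 -0.02  3.95] [-0.113  0.141 -0.005] [491.00415228 128.1723826  249.53642063]
```

{"api": "move_arm", "payload": {"increments": [[[0, 0, 0.001], 0], [[0, 0, 0.0025], 0], [[0, 0, 0.0045], 0], [[0, 0, 0.0065], 0], [[0, 0, 0.0085], 0], [[0, 0, 0.0105], 0], [[0, 0, 0.0125], 0], [[0, 0, 0.0145], 0], [[0, 0, 0.0165], 0], [[0, 0, 0.0185], 0], [[0, 0, 0.0205], 0], [[0, 0, 0.0225], 0], [[0, 0, 0.0245], 0], [[0, 0, 0.0265], 0], [[0, 0, 0.0285], 0], [[0, 0, 0.03], 0], [[0, 0, 0.031], 0], [[0, 0, 0.0315], 0], [[0, 0, 0.0315], 0], [[0, 0, 0.0315], 0]]}}

```text
clock: 16.02
tool_pos: [491.0, 128.1, 218.0]
tool_rot: [0.799, 0.601, 0.0, 0.0]
ft_force: [0.4, 1.1, -0.8]
opening: 13.8
finger_force: 30.0
```

```bash
cat > av.py <<'E'
from h import *
F=[];P=[]
for i in range(16):
    manip.camera('side');o=manip.get_obs();F.append(np.r_[o['ft_force'],o['wrist_torque']]);P.append(o['tool_pos'])
Rt=R.from_quat(o['tool_rot']).as_matrix();F=np.array(F)
print('tool F',(Rt.T@F[:,:3].mean(0)).round(2),'sd',F[:,:3].std(0).round(2),'M',(Rt.T@F[:,3:].mean(0)).round(3),np.mean(P,0).round(2),o['clock'],o['finger_force'])
E
python3 av.py
```

```text
tool F [1.62 0.12 0.88] sd [0.44 0.6  0.49] M [-0.124  0.297  0.007] [491.   128.14 217.98] 16.825 29.98758852481842
```

{"api": "move_arm", "payload": {"increments": [[[0.0005, 0, 0.0005], 0], [[0.001, 0, 0.001], 0], [[0.0015, 0, 0.0015], 0], [[0.002, 0, 0.002], 0], [[0.002, 0, 0.0025], 0], [[0.002, 0, 0.003], 0], [[0.002, 0, 0.003], 0], [[0.002, 0, 0.003], 0]]}}

```text
clock: 17.82
tool_pos: [491.5, 130.2, 215.0]
tool_rot: [0.799, 0.601, 0.0, -0.0]
ft_force: [-0.2, 2.4, -0.5]
opening: 13.7
finger_force: 30.0
```

```bash
python3 av.py
```

```text
tool F [ 2.23 -0.22  0.8 ] sd [0.48 0.41 0.42] M [-0.045  0.442  0.02 ] [491.53 130.09 214.96] 18.625 29.98932033777237
```

{"api": "move_arm", "payload": {"increments": [[[0.0005, 0, 0.0005], 0], [[0.001, 0, 0.001], 0], [[0.0015, 0, 0.0015], 0], [[0.002, 0, 0.002], 0], [[0.0025, 0, 0.0025], 0], [[0.0025, 0, 0.0025], 0], [[0.0025, 0, 0.0025], 0]]}}

```text
clock: 19.5
tool_pos: [492.1, 132.2, 212.4]
tool_rot: [0.799, 0.601, -0.0, 0.0]
ft_force: [-0.9, -2.6, -1.0]
opening: 13.5
finger_force: 30.0
```

```bash
python3 av.py
```

```text
tool F [-2.21  0.22  0.63] sd [0.54 0.54 0.44] M [-0.109 -0.491 -0.014] [492.17 132.3  212.42] 20.3 29.988704323768616
```

{"api": "move_arm", "payload": {"increments": [[[-0.0004, 0, 0.001], 0], [[-0.0008, 0, 0.002], 0], [[-0.0012, 0, 0.003], 0], [[-0.0012, 0, 0.004], 0], [[-0.0012, 0, 0.005], 0], [[-0.0012, 0, 0.005], 0], [[-0.0012, 0, 0.005], 0]]}}

```text
clock: 21.18
tool_pos: [492.0, 131.5, 207.5]
tool_rot: [0.799, 0.601, 0.0, -0.0]
ft_force: [0.1, 1.1, -0.4]
opening: 13.6
finger_force: 30.0
```

```bash
python3 av.py
```

```text
tool F [2.41 0.06 0.12] sd [0.38 0.47 0.57] M [-0.079  0.489  0.004] [491.94 131.42 207.5 ] 21.975 29.98929351568222
```

{"api": "move_arm", "payload": {"increments": [[[0.0002, 0, 0], 0], [[0.0005, 0, 0.0005], 0], [[0.0005, 0, 0.001], 0], [[0.0005, 0, 0.001], 0], [[0.0005, 0, 0.001], 0]]}}

```text
clock: 22.6
tool_pos: [492.0, 131.6, 206.4]
tool_rot: [0.799, 0.601, -0.0, 0.0]
ft_force: [0.7, 1.1, 0.5]
opening: 13.3
finger_force: 30.0
```

```bash
python3 av.py
```

```text
tool F [0.9  0.04 0.11] sd [0.54 0.5  0.39] M [-0.109  0.172 -0.013] [492.   131.72 206.43] 23.4 29.989286363124847
```

{"api": "move_arm", "payload": {"increments": [[[0.0002, 0, 0.0003], 0], [[0.0003, 0, 0.0006], 0], [[0.0003, 0, 0.0006], 0], [[0.0003, 0, 0.0006], 0]], "squeeze": 5}}

```text
clock: 23.9
tool_pos: [492.0, 132.0, 205.8]
tool_rot: [0.799, 0.601, -0.0, -0.0]
ft_force: [-0.3, -0.3, -0.5]
opening: 14.3
finger_force: 5.0
```

```bash
python3 av.py; python3 - <<'E'
from h import *
s=manip.camera('side');w=manip.camera('wrist')
a=cv2.resize(s['image'][170:370,180:340],(480,600),interpolation=2)
b=cv2.resize(w['image'][60:280,250:390],(300,471),interpolation=2)
b=np.vstack([b,np.zeros((129,300,3),np.uint8)])
cv2.imwrite('pics/s5.png',cv2.cvtColor(np.hstack([a,b]),4))
E
```

```text
tool F [-0.67 -0.4   0.26] sd [0.55 0.47 0.43] M [-0.029 -0.162 -0.005] [492.06 132.02 205.82] 24.7 4.9990493059158325
```

View pics/s5.png

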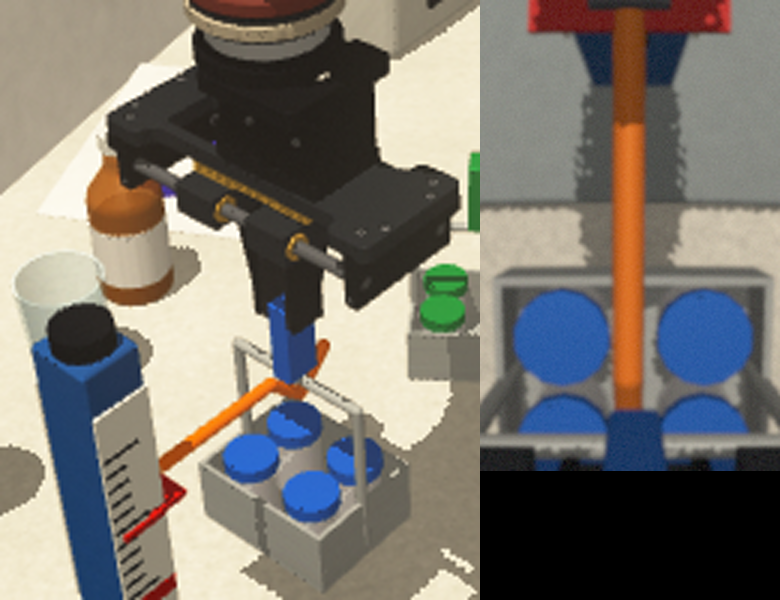

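The bar sits in the V, and the pointer has moved about halfway down the strip (crop 150,510). The remaining load on the gripper is about 0.2 N, so I'll make one small trim.

{"api": "move_arm", "payload": {"increments": [[[0, 0, 0.0005], 0], [[-0.0001, 0, 0.001], 0], [[-0.0001, 0, 0.0015], 0], [[-0.0001, 0, 0.0015], 0], [[-0.0001, 0, 0.0015], 0]], "squeeze": 3}}

```text
clock: 25.42
tool_pos: [492.1, 132.0, 204.4]
tool_rot: [0.799, 0.601, 0.0, -0.0]
ft_force: [-0.1, 0.2, 0.3]
opening: 14.2
finger_force: 3.0
```

```bash
python3 av.py; python3 av.py
```

```text
tool F [-0.1  -0.34 -0.18] sd [0.58 0.64 0.43] M [-0.002 -0.054  0.011] [492.09 132.   204.36] 26.225 3.0002906173467636
tool F [ 0.01 -0.34 -0.24] sd [0.43 0.44 0.52] M [-0.015 -0.029 -0.002] [492.08 131.97 204.35] 27.025 3.0001353845000267
```

{"api": "move_arm", "payload": {"increments": [[[0, 0, -0.0004], 0], [[0, 0, -0.0008], 0], [[0, 0, -0.0012], 0], [[0, 0, -0.0012], 0], [[0, 0, -0.0012], 0], [[0, 0, -0.0012], 0]]}}

```text
clock: 27.78
tool_pos: [492.1, 132.0, 205.5]
tool_rot: [0.799, 0.601, 0.0, 0.0]
ft_force: [0.3, -0.5, 0.9]
opening: 14.1
finger_force: 3.0
```

```bash
python3 av.py; python3 av.py
```

```text
tool F [-0.3  -0.54 -0.12] sd [0.42 0.44 0.38] M [-0.018 -0.04   0.008] [492.07 131.97 205.54] 28.575 2.9998070374131203
tool F [-0.27 -0.27  0.19] sd [0.55 0.6  0.45] M [-0.01  -0.045 -0.01 ] [492.08 131.97 205.54] 29.375 2.9999954625964165
```

{"api": "move_arm", "payload": {"increments": [[[0, 0, 0], 0], [[0, 0, 0], 0], [[0, 0, 0], 0], [[0, 0, 0], 0], [[0, 0, 0], 0], [[0, 0, 0], 0]], "claw": 0.22}}

```text
clock: 30.12
tool_pos: [492.1, 132.0, 205.6]
tool_rot: [0.799, 0.601, 0.0, 0.0]
ft_force: [-0.3, -0.4, 0.3]
opening: 19.1
finger_force: 0.0
```

{"api": "move_arm", "payload": {"increments": [[[0, 0, 0], 0], [[0, 0, 0], 0], [[0, 0, 0], 0], [[0, 0, 0], 0], [[0, 0, 0], 0], [[0, 0, 0], 0], [[0, 0, 0], 0], [[0, 0, 0], 0]], "claw": 0.5}}

```text
clock: 31.12
tool_pos: [492.1, 132.0, 205.5]
tool_rot: [0.799, 0.601, 0.0, -0.0]
ft_force: [0.8, 0.3, -0.3]
opening: 43.5
finger_force: 0.0
```

```bash
python3 av.py; python3 - <<'E'
from h import *
s=manip.camera('side');w=manip.camera('wrist')
a=cv2.resize(s['image'][170:370,180:340],(480,600),interpolation=2)
b=cv2.resize(w['image'][60:340,230:410],(300,467),interpolation=2)
b=np.vstack([b,np.zeros((133,300,3),np.uint8)])
cv2.imwrite('pics/s6.png',cv2.cvtColor(np.hstack([a,b]),4))
E
```

```text
tool F [-0.06 -0.    0.24] sd [0.42 0.49 0.65] M [-0.097  0.011  0.003] [492.08 131.97 205.54] 31.925 0.0
```

View pics/s6.png

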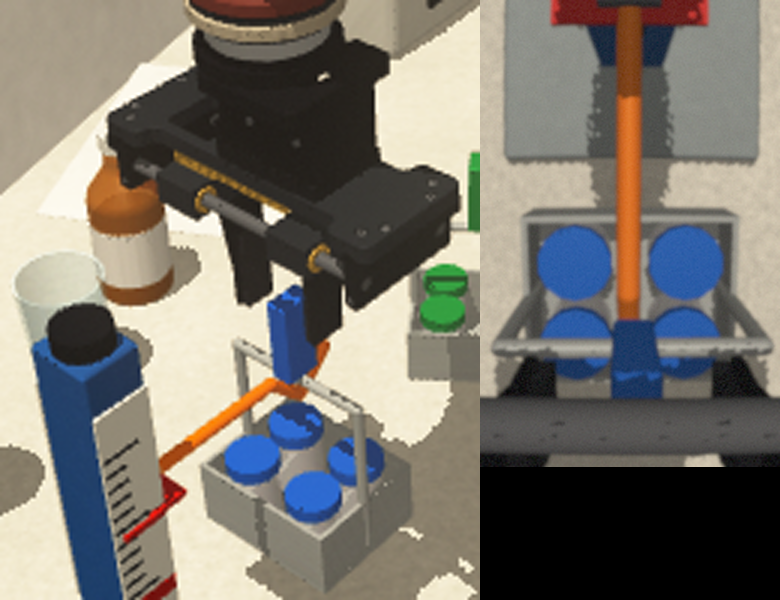

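The carrier hangs upright and free between the open fingers, and the pointer has not moved (crop 150,510). I'll retreat straight up.

{"api": "move_arm", "payload": {"increments": [[[0, 0, -0.005], 0], [[0, 0, -0.015], 0], [[0, 0, -0.03], 0], [[0, 0, -0.05], 0], [[0, 0, -0.08], 0], [[0, 0, -0.11], 0], [[0, 0, -0.14], 0], [[0, 0, -0.16], 0], [[0, 0, -0.16], 0], [[0, 0, -0.16], 0], [[0, 0, -0.16], 0], [[0, 0, -0.16], 0], [[0, 0, -0.16], 0], [[0, 0, -0.16], 0], [[0, 0, -0.16], 0], [[0, 0, -0.16], 0], [[0, 0, -0.16], 0], [[0, 0, -0.16], 0]]}}

```text
clock: 34.28
tool_pos: [492.1, 132.0, 365.6]
tool_rot: [0.799, 0.601, 0.0, 0.0]
ft_force: [0.8, -0.3, -0.2]
opening: 43.5
finger_force: 0.0
```

```bash
python3 - <<'E'
from h import *
a=manip.camera('side')['image'].astype(int)
for i in range(6): b=manip.camera('side')['image'].astype(int)
print(np.abs(a-b)[170:370,180:340].max(2).mean(), (np.abs(a-b).max(2)[170:370,180:340]>60).sum())
print(manip.get_obs()['clock'],manip.finish_job())
E
```

```text
Traceback (most recent call last):
ValueError: 200 camera calls are used up
```

```bash
python3 -c "
from cell import manip
print(manip.finish_job())"
```

```text
the job is handed in; nothing more can be done
None
```

I hung the blue carrier in the scale's hook, let it go with about 0.03 N left on the gripper, and handed the job in at about 34 s. The last picture, just after release, showed it upright and free with the pointer unmoved. The 200 camera calls ran out before I could check after retreating, and the hand-in returned no verdict.

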